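Tip up the window plate and lay it in the tray

TASK

Two thin aluminium plates lie flush in tip-up nests on the 3D printer bench. Press down the robot-side end of the plate that has the round window, far enough that its other end stays tipped up, then take that plate by its long edges where it has risen, lower it into the shallow white tray without dropping it from above, and leave it lying flat on the tray floor. Leave the blank plate as it is in its nest.

Things in the scene. Friction and masses are not known exactly. Their poses are not given: they have to be found in the camera images.
- window_plate_center (a point): Centre of the loose aluminium plate with a round 32 mm window in its middle: 120 x 50 x 5 mm (its x, y, z), 50-100 g. Starts level in a fixed grey nest, 40.5 mm up, x pointing away from the robot within 29 deg. Press straight down 40-50 mm from centre on the -x (robot) side, to about 20 mm below its starting top. Tipped: 30 mm from centre on the +x side it is 65 mm up, edges free.
- rocker_a (a joint): Tilt of the black rocker under the window plate, rad: 0 level, 0.62 at its stop (plate's robot end down, far end up). Hinge across the nest, 15 mm to -x of the plate's centre, 34 mm up; 2-5 N tips it and it stays where left; over 0.45 is tipped. Nest 142 x 76 mm, 43 mm high: walls flush with the plate's top, 56 mm apart inside, hollow under the pressed end, so no grip while flat.
- tray: Fixed shallow open tray of white plastic, 200 mm (its x) by 150 mm (its y), 18 mm high, walls and floor 4 mm thick; origin at the centre of its underside, on the bench, z up. Its x points away from the robot within 17 degrees.
- blank_plate_center (a point): Centre of the other loose aluminium plate, 120 x 50 x 5 mm with no window, level in an identical nest at the same height; not to be disturbed (moving it 15 mm fails).
There are look-alikes about, which are no part of the job. What is shaped like the part that bears rocker_a but blue or yellow is not meant.

How it is judged:
By the outcome, as a careful person would: the job done as asked, in the order asked, and still so for the second after the job is handed in, with the robot touching nothing.
It also fails if it takes over 51 s, if anything falls off the work surface, if the arm or the gripper's body presses on something with over 40 N, if the wrist force passes 120 N, or if a joint passes its speed limit or range.

ROBOT

A 6-joint arm with a two-finger parallel gripper is mounted at the origin on the work surface. World frame = base frame: x ahead of the robot, y to its left, z up, the work surface at z = 0. Lengths are in m, angles in rad, forces in N, time in s.
With the tool pointing down it reaches from about 0.3 to 0.875 m from the base axis. Payload 6.4 kg.
Tool frame: the origin (TCP) lies on the front face of the gripper's body, between the roots of the fingers; the fingertips stand 73 mm ahead of it and the grasp point (between the pads) lies ctrl.pinch_z ahead of it (ctrl.pinch_z is the distance from the TCP to the grasp point, in m); z points along the fingers, x is the direction in which the jaws open and shut, and the axes are right-handed (so a half turn about z gives the same grasp; the last joint's range is limited). The gripper opens to 85 mm and grips with 20 to 120 N. Pads are 22 mm wide; open, the fingers measure 114 mm over their backs; the gripper's body (76 mm by 85 mm) begins 54 mm behind the grasp point. The pads swing forward as they close: fully open they stand 13 mm farther back than shut.
Start: joints at [0.946, 0.181, 1.607, -0, 1.354, -0.206], TCP at [0.234, 0.525, 0.304] pointing down, gripper open.
Joint ranges: [-2.99, 2.99], [-0.89, 2.07], [0.3, 2.58], [-1.14, 4.28], [0, 2.63], [-3.12, 3.12]. Speed limits (rad/s): [2.57, 2.57, 3.01, 3.14, 3.14, 3.14].

INTERFACE

Orientations are given as a unit quaternion [w, x, y, z].
In Python, from bench import ctrl gives the robot as it stands.
- The arm moves only by the tool move_arm, never from a script. Its argument "rows" is text: rows parted by semicolons, each of 7 numbers parted by spaces: the shift along the tool's x, y, z in cm, then the turn, a rotation vector about the tool's x, y, z in degrees, then the opening, from 0 (shut) to 1 (fully open). In form: x y z rx ry rz grip; .... A call has 1 to 20 rows; each row shifts and turns the commanded pose from where the row before left it, along the tool's axes as they then stand; what a row does not reach is not made up. A row lasts 1/10 s, in which the tool goes at most 50 mm and 8.59 degrees, less where a joint would pass 70% of its speed; a pose out of reach is approached as far as the arm can. A call with a gripper value outside its range is refused whole. The fingers move at their own pace and stop on an object; the grip force is fixed at half the most. Time passes only in rows, so rows that do not move let the fingers close. It gives the time, the measured TCP pose, the force and the opening at its end, in the units of the state.
- ctrl.get_obs(): the state, without advancing time (a new reading comes with each control period).
- ctrl.camera(name): name is "scene" or "top" or "wrist"; returns a dict with "color" (400x640x3 uint8, blue, green, red), "fx", "fy", "cx", "cy" (pixels), "rvec" (rotation vector, rad) and "tvec" (3), from world to camera coordinates, as OpenCV has them. Camera axes: x right, y down, z forward; pixel columns grow to the right and rows downward; lengths in m; the calibration is good to about 2 mm. A picture is of the moment at which its call begins. There is no depth.
- ctrl.hand_in(): hands the job in, once; it reports no verdict.
Trained networks look in the newest picture that a camera, given by its name, has taken for a name from the list of things; names that differ only in an ending like _2 or _b are one class to them, and where a whole thing is asked for, a point or a joint stands for the part that bears it (a point fixed in the world has none). Each returns a list of dicts, best first, with "confidence" (0 to 1); they miss things now and then, are a little off and sometimes report something else, mostly with a low value. They report only what shows in the picture. A call takes as long as a camera call. They do not tell look-alikes from the thing itself.
- ctrl.look_for(camera, query): "bbox" ([left, top, right, bottom] in pixels, round what is visible of it).
- ctrl.trace(camera, query): "region" (400x640 bool, what is visible of it) and "bbox" ([left, top, right, bottom] in pixels, round what is visible of it).
The state is a dict: "time_s": time; "q": joint angles; "dq": joint speeds; "joint_efforts": joint torques, N m; "eef_pos": TCP position; "eef_rot": TCP orientation; "wrist_force": force on the tool from outside, world axes, zero at the start; "torque": the same for the moment, N m; "opening": opening from 0.0 (shut) to 1.0 (fully open).
Only numpy, scipy, OpenCV 4.12 (cv2) and the standard library are available. Lean on these libraries where they do the work, as an engineer would, in place of code of your own. Each camera call takes 0.05 s, during which the arm holds its last target.

## Working session

There is one attempt and no reset: what is moved stays moved. The work goes in short steps, Python scripts to look and compute and a tool call to move; the robot and the scene stay as the last step left them, time stands still between calls to the robot, and variables do not carry over. Pictures are saved under pics/ and viewed, and the job is handed in when it is done.

Besides the shell and the picture viewer there is one more tool, called after "Request:" as name(argument=value, ...) on one line, values as JSON. move_arm: Moves the arm, as the interface text tells. Its arguments: {"type":"object","properties":{"rows":{"type":"string"}},"required":["rows"]}

```bash
mkdir -p pics; ls; python3 - <<'E'
from bench import ctrl
import cv2
print(ctrl.get_obs(), ctrl.pinch_z)
for n in ["scene","top"]:
    c=ctrl.camera(n); cv2.imwrite(f"pics/{n}0.png",c["color"])
    print(n,{k:v for k,v in c.items() if k!="color"})
    for q in ["window_plate_center","rocker_a","tray","blank_plate_center"]:
        print(q,[(d["bbox"],round(d["confidence"],2)) for d in ctrl.look_for(n,q)])
E
```

```text
pics
{'time_s': 0.0, 'q': array([ 9.45704527e-01,  1.81542796e-01,  1.60798088e+00,  2.47745347e-05,
        1.35378117e+00, -2.06283886e-01]), 'dq': array([-0.00120085,  0.00032638,  0.00103721, -0.0003442 ,  0.00061841,
       -0.00109321]), 'joint_efforts': array([-2.72752979e-03, -4.44898117e+01, -3.51309335e+01, -5.59261316e-04,
        9.63793223e-03, -1.24305822e-05]), 'eef_pos': array([0.23356089, 0.52497869, 0.30299616]), 'eef_rot': array([ 2.98069518e-04,  8.38652354e-01,  5.44666407e-01, -8.02622786e-04]), 'wrist_force': array([ 0.35407567, -0.52247964,  0.69465141]), 'torque': array([-0.03733398, -0.02120679, -0.00991938]), 'opening': 1.003894303470165} 0.0539
scene {'fx': 370.59630818322404, 'fy': 370.59630818322404, 'cx': 320.4070332288205, 'cy': 195.13253517341352, 'rvec': array([ 2.09052108,  1.15009318, -0.51300158]), 'tvec': array([-0.20514532, -0.28627827,  1.13792816])}
window_plate_center [([250.4, 216.9, 281.0, 270.4], 0.65)]
rocker_a [([190.3, 169.6, 217.4, 204.2], 0.89), ([145.5, 244.9, 182.1, 294.4], 0.83), ([221.3, 313.6, 257.6, 383.0], 0.78), ([251.1, 218.1, 272.3, 249.3], 0.58)]
tray []
blank_plate_center [([358.4, 188.8, 401.9, 230.1], 0.69)]
top {'fx': 385.75541401508974, 'fy': 385.75541401508974, 'cx': 321.17952370704836, 'cy': 200.3059417134972, 'rvec': array([ 2.16881564, -2.15027407,  0.08911896]), 'tvec': array([-0.06189997,  0.56231597,  0.83420648])}
window_plate_center [([377.2, 175.5, 412.9, 235.9], 0.59), ([376.9, 202.0, 403.2, 238.2], 0.39)]
rocker_a [([460.3, 207.1, 496.7, 251.8], 0.76), ([405.9, 280.0, 432.1, 329.7], 0.68), ([428.8, 109.6, 465.4, 156.7], 0.6), ([378.6, 199.7, 403.7, 239.4], 0.54)]
tray [([150.1, 143.0, 243.9, 243.3], 0.57)]
blank_plate_center [([273.2, 152.9, 314.0, 211.0], 0.95)]
```

View pics/top0.png

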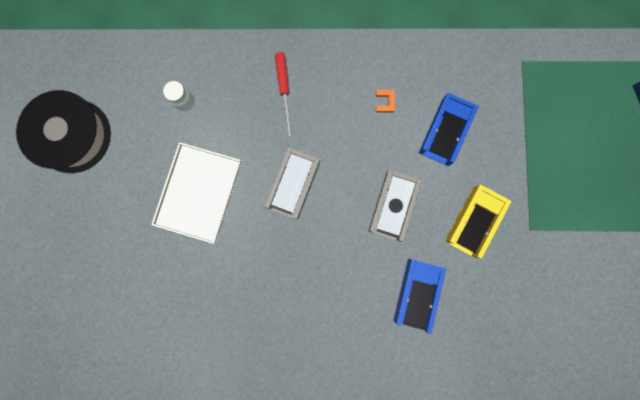

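View pics/scene0.png

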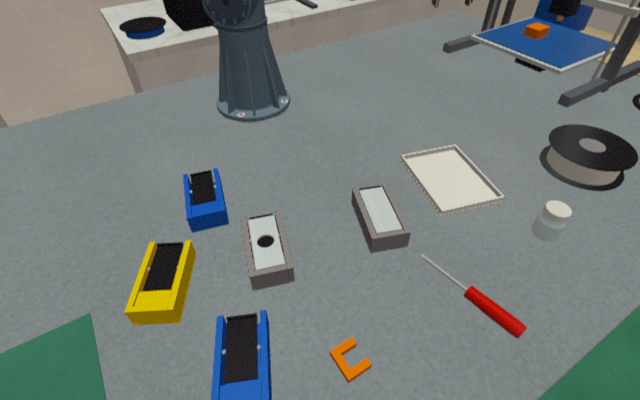

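```bash
python3 - <<'E'
import cv2
a=cv2.imread("pics/top0.png")
cv2.imwrite("pics/top0_crop.png",cv2.resize(a[130:265,130:420],None,fx=2.7,fy=2.7,interpolation=cv2.INTER_CUBIC))
E
```

```text
(no output)
```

View pics/top0_crop.png

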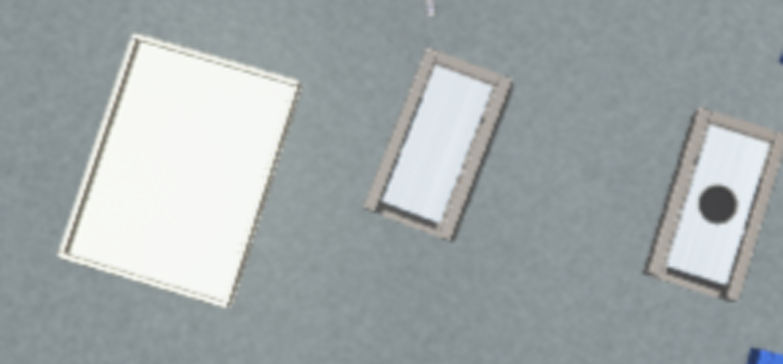

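The grey nest at top (396,206) holds the plate with the dark round window. The blank plate is at (293,183). The blue nests at (450,130) and (421,297) and the yellow one at (480,221) are look-alikes. The tray is at (197,193). Next I'll measure these.

```bash
cat > h.py <<'E'
import numpy as np, cv2
from scipy.spatial.transform import Rotation as R
def unproj(c,uv,z):
    Rm=cv2.Rodrigues(c["rvec"])[0]; t=c["tvec"]
    uv=np.atleast_2d(uv).astype(float)
    d=np.c_[(uv[:,0]-c["cx"])/c["fx"],(uv[:,1]-c["cy"])/c["fy"],np.ones(len(uv))]@Rm
    o=-Rm.T@t
    return o+d*((z-o[2])/d[:,2])[:,None]
def proj(c,P):
    K=np.array([[c["fx"],0,c["cx"]],[0,c["fy"],c["cy"]],[0,0,1]])
    return cv2.projectPoints(np.atleast_2d(P).astype(float),c["rvec"],c["tvec"],K,None)[0][:,0]
def rect(P):
    r=cv2.minAreaRect((P[:,:2]*1000).astype(np.float32)); b=cv2.boxPoints(r)
    e1=b[1]-b[0]; e2=b[2]-b[1]
    L,W=(e1,e2) if np.linalg.norm(e1)>np.linalg.norm(e2) else (e2,e1)
    if L[0]<0: L=-L
    return np.array(r[0]),np.linalg.norm(L),np.linalg.norm(W),np.degrees(np.arctan2(L[1],L[0]))
E
python3 - <<'E'
from bench import ctrl
from h import *
for n in ["top","scene"]:
    c=ctrl.camera(n); im=c["color"].astype(int)
    hsv=cv2.cvtColor(c["color"],cv2.COLOR_BGR2HSV)
    m=((hsv[...,2]>195)&(hsv[...,1]<45)).astype(np.uint8)
    for q,z in [("window_plate_center",.043),("blank_plate_center",.043),("tray",.018)]:
        seeds={"top":{"window_plate_center":(388,218),"blank_plate_center":(293,183),"tray":(197,193)},"scene":{"window_plate_center":(262,222),"blank_plate_center":(378,205),"tray":(450,178)}}[n]
        nl,lab=cv2.connectedComponents(m,connectivity=4); s=seeds[q]; k=lab[s[1],s[0]]
        ys,xs=np.where(lab==k); print(n,q,"seedlab",k,len(xs),rect(unproj(c,np.c_[xs,ys],z)))
        for d in ctrl.trace(n,q)[:2]:
            ys,xs=np.where(d["region"]); print("   net",round(d["confidence"],2),len(xs),rect(unproj(c,np.c_[xs,ys],z)))
    # window
    u,v=(396,206) if n=="top" else (265,241)
    dk=(hsv[v-14:v+15,u-14:u+15,2]<110).astype(np.uint8)
    nl,lab,st,ce=cv2.connectedComponentsWithStats(dk); k=lab[14,14]; print("win",st[k],ce[k]+[u-14,v-14],unproj(c,ce[k]+[u-14,v-14],.043))
    for p in unproj(c,[(396,206),(396,100)],.043): print(p)
E
```

```text
top window_plate_center seedlab 5 1076 (array([ 552.23937988, -219.58648682]), np.float32(119.79656), np.float32(51.224373), np.float32(-17.796701))
   net 0.6 1140 (array([ 551.32684326, -220.65113831]), np.float32(122.70364), np.float32(53.13356), np.float32(-18.445362))
top blank_plate_center seedlab 4 1206 (array([599.73632812,   7.84293365]), np.float32(120.1161), np.float32(51.00018), np.float32(-19.894037))
   net 0.61 1206 (array([599.97247314,   7.19888306]), np.float32(119.96569), np.float32(51.51276), np.float32(-20.144611))
top tray seedlab 3 5521 (array([581.46496582, 229.73574829]), np.float32(200.27644), np.float32(150.43422), np.float32(-15.897068))
   net 0.59 5914 (array([579.65881348, 226.79885864]), np.float32(201.51817), np.float32(157.28394), np.float32(-16.33566))
win [  7   7  13  13 136] [395.17647059 205.14705882] [[ 0.55189918 -0.21925753  0.043     ]]
[ 0.55004159 -0.22103233  0.043     ]
[ 0.7893039  -0.22346371  0.043     ]
scene window_plate_center seedlab 136 1 (array([ 506.82165527, -207.28562927]), np.float32(0.0), np.float32(0.0), np.float32(0.0))
   net 0.6 1255 (array([ 553.37097168, -223.06915283]), np.float32(121.863785), np.float32(50.611027), np.float32(-17.627258))
scene blank_plate_center seedlab 84 260 (array([595.9979248 ,  -2.51822281]), np.float32(115.46051), np.float32(22.023157), np.float32(-16.90823))
   net 0.94 1107 (array([602.06164551,   3.71369934]), np.float32(121.75183), np.float32(51.941963), np.float32(-22.28952))
scene tray seedlab 67 3020 (array([588.64770508, 216.20291138]), np.float32(180.37692), np.float32(131.80452), np.float32(-15.98536))
   net 0.74 4314 (array([587.75268555, 217.64431763]), np.float32(213.21794), np.float32(161.11568), np.float32(-16.073334))
win [  6   8  17  12 154] [265.14935065 240.81168831] [[ 0.5525175  -0.22268253  0.043     ]]
[0.61290366 0.03776412 0.043     ]
[0.28742137 0.31527482 0.043     ]
```

```bash
cat >> h.py <<'E'
C=np.array([.552,-.2205]); YAW=np.radians(-18.0)
def toolR(yaw,tilt=0):  # tool y along yaw, tool z down; tilt leans tool z away along yaw
    y=np.array([np.cos(yaw),np.sin(yaw),0]); z=np.array([0,0,-1.]); x=np.cross(y,z)
    return R.from_matrix(np.c_[x,y,z])*R.from_rotvec([-tilt,0,0])
def cur(o):
    q=o["eef_rot"]; return o["eef_pos"],R.from_quat([q[1],q[2],q[3],q[0]])
def delta(o,p,Rt):
    """turn first, then shift in the new tool frame (cm), also shift in the present frame"""
    p0,R0=cur(o); rv=(R0.inv()*Rt).as_rotvec(degrees=True)
    return rv.round(2),(Rt.inv().apply(p-p0)*100).round(2),(R0.inv().apply(p-p0)*100).round(2)
E
python3 - <<'E'
from bench import ctrl
from h import *
o=ctrl.get_obs()
u=np.array([np.cos(YAW),np.sin(YAW)])
P=C-.045*u
print(P,delta(o,np.r_[P,.30],toolR(YAW)))
c=ctrl.camera("wrist"); cv2.imwrite("pics/w0.png",c["color"])
E
```

```text
[ 0.50920246 -0.20659424] (array([-0., -0., -6.]), array([-61.1 ,  48.81,   0.39]), array([-55.67,  54.92,   0.39]))
```

View pics/w0.png

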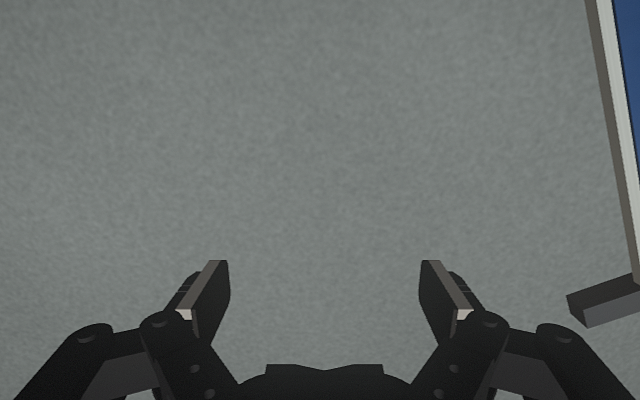

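The wrist view shows the fingers open, with the pads running down to the tips at about (225,262) and (425,262). I'll move above the press point while closing.

Request:
move_arm(rows="0 0 0 0 0 -6 0; -3.8 3.05 0 0 0 0 0; -3.8 3.05 0 0 0 0 0; -3.8 3.05 0 0 0 0 0; -3.8 3.05 0 0 0 0 0; -3.8 3.05 0 0 0 0 0; -3.8 3.05 0 0 0 0 0; -3.8 3.05 0 0 0 0 0; -3.8 3.05 0 0 0 0 0; -3.8 3.05 0 0 0 0 0; -3.8 3.05 0 0 0 0 0; -3.8 3.05 0 0 0 0 0; -3.8 3.05 0 0 0 0 0; -3.8 3.05 0 0 0 0 0; -3.8 3.05 0 0 0 0 0; -3.8 3.05 0 0 0 0 0; -3.8 3.05 0 0 0 0 0; 0 0 0 0 0 0 0; 0 0 0 0 0 0 0")

```text
time_s: 2.85
eef_pos: [0.51, -0.2047, 0.3033]
eef_rot: [-0.001, 0.81, 0.587, -0.0]
wrist_force: [-1.3, 0.4, -0.6]
opening: 0.001
```

```bash
python3 - <<'E'
from bench import ctrl
from h import *
c=ctrl.camera("wrist"); cv2.imwrite("pics/w1.png",c["color"])
o=ctrl.get_obs()
u=np.array([np.cos(YAW),np.sin(YAW)])
ys=[d for d in ctrl.trace("wrist","window_plate_center")]
for d in ys: 
    yy,xx=np.where(d["region"]); print(d["confidence"],rect(unproj(c,np.c_[xx,yy],.043)))
P=C-.045*u
print(delta(o,np.r_[P,.043+.073+.01],toolR(YAW)),o["wrist_force"])
print(proj(c,np.r_[P,.043]),proj(c,np.r_[C,.043]))
E
```

```text
0.74 (array([ 546.44812012, -218.85371399]), np.float32(111.965), np.float32(49.780346), np.float32(-18.020397))
(array([-0.07, -0.04, -0.04]), array([-0.3 ,  0.03, 17.74]), array([-0.32,  0.05, 17.74])) [-0.13154808  0.42334353 -0.17971788]
[[321.26180681 173.09777173]] [[321.42617618 213.99941475]]
```

View pics/w1.png

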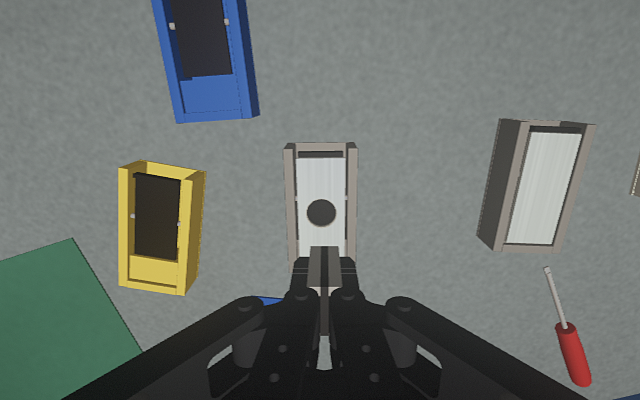

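The window appears at (321,212) and my model predicts (321,214). The robot-side gap is at the top of the nest image, so the pose is confirmed. Now I'll descend to about 10 mm above the plate.

Request:
move_arm(rows="-0.3 0 4.5 0 0 0 0; 0 0 4.5 0 0 0 0; 0 0 4.5 0 0 0 0; 0 0 3 0 0 0 0; 0 0 1 0 0 0 0; 0 0 0 0 0 0 0; 0 0 0 0 0 0 0")

```text
time_s: 3.65
eef_pos: [0.5103, -0.2066, 0.1308]
eef_rot: [0.001, 0.809, 0.588, 0.001]
wrist_force: [-0.1, 0.1, 0.8]
opening: 0.001
```

```bash
python3 - <<'E'
from bench import ctrl
from h import *
c=ctrl.camera("scene"); cv2.imwrite("pics/s1.png",cv2.resize(c["color"][130:330,170:430],None,fx=3,fy=3))
o=ctrl.get_obs()
u=np.array([np.cos(YAW),np.sin(YAW)])
P=C-.045*u
print(delta(o,np.r_[P,.043+.073],toolR(YAW)),o["wrist_force"])
E
```

```text
(array([0.21, 0.06, 0.05]), array([-0.01, -0.14,  1.52]), array([-0.  , -0.14,  1.52])) [-0.54209889 -0.16419249  0.2091186 ]
```

View pics/s1.png

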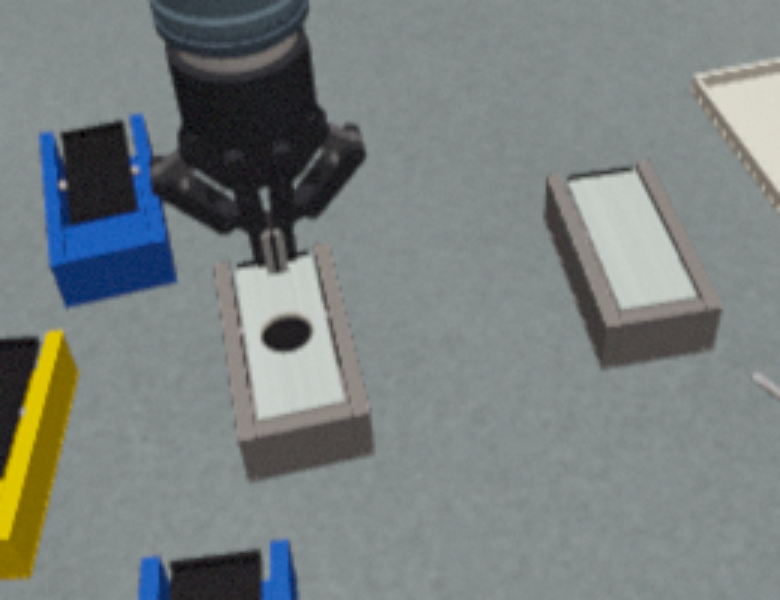

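Request:
move_arm(rows="0 -0.1 0.7 0 0 0 0; 0 0 0.6 0 0 0 0; 0 0 0.3 0 0 0 0; 0 0 0.3 0 0 0 0; 0 0 0.3 0 0 0 0; 0 0 0 0 0 0 0")

```text
time_s: 4.3
eef_pos: [0.5077, -0.206, 0.1061]
eef_rot: [-0.001, 0.809, 0.588, -0.0]
wrist_force: [-2.3, -0.8, 0.3]
opening: -0.001
```

Request:
move_arm(rows="0 0 0.2 0 0 0 0; 0 0 0.2 0 0 0 0; 0 0 0 0 0 0 0")

```text
time_s: 4.6
eef_pos: [0.5082, -0.2062, 0.1026]
eef_rot: [-0.0, 0.809, 0.588, 0.0]
wrist_force: [-1.7, 0.0, 0.4]
opening: 0.001
```

```bash
python3 - <<'E'
from bench import ctrl
from h import *
c=ctrl.camera("scene"); cv2.imwrite("pics/s2.png",cv2.resize(c["color"][170:310,200:340],None,fx=4.2,fy=4.2))
E
```

```text
(no output)
```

View pics/s2.png

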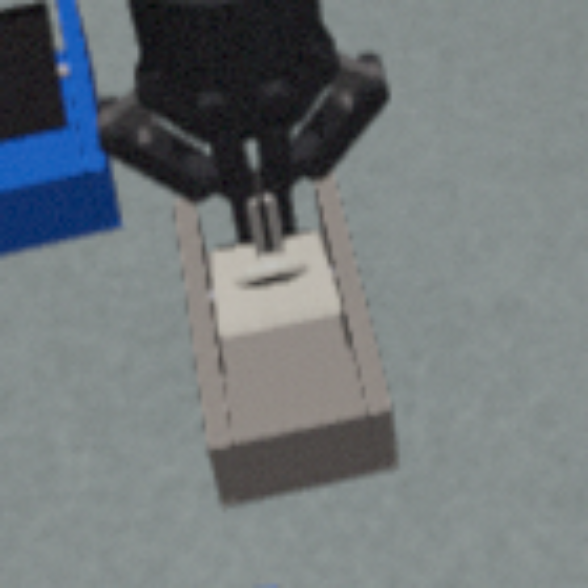

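The plate is tipping cleanly, with its far edge up. I'll press further in small steps and watch the force.

Request:
move_arm(rows="0 0 0.2 0 0 0 0; 0 0 0.1 0 0 0 0; 0 0 0 0 0 0 0")

```text
time_s: 4.95
eef_pos: [0.5087, -0.2063, 0.1012]
eef_rot: [0.0, 0.809, 0.588, 0.0]
wrist_force: [-5.8, 2.9, 13.3]
opening: 0.004
```

Request:
move_arm(rows="0 0 0.1 0 0 0 0; 0 0 0.1 0 0 0 0; 0 0 0 0 0 0 0")

```text
time_s: 5.25
eef_pos: [0.5088, -0.2064, 0.1007]
eef_rot: [0.0, 0.809, 0.588, 0.0]
wrist_force: [-12.0, 6.4, 27.9]
opening: 0.001
```

Request:
move_arm(rows="0 0 0.1 0 0 0 0; 0 0 0.1 0 0 0 0; 0 0 0 0 0 0 0")

```text
time_s: 5.55
eef_pos: [0.509, -0.2065, 0.1003]
eef_rot: [0.0, 0.809, 0.588, -0.0]
wrist_force: [-17.0, 8.9, 42.3]
opening: -0.004
```

It's at the stop, with force rising stiffly. I'll retreat straight up, open, and look.

Request:
move_arm(rows="0 0 -0.5 0 0 0 0; 0 0 -1 0 0 0 0; 0 0 -3 0 0 0 0; 0 0 -4 0 0 0 0.75; 0 0 -4 0 0 0 0.75; 0 -3 -2 0 0 0 0.75; 0 -3 0 0 0 0 0.75; 0 0 0 0 0 0 0.75; 0 0 0 0 0 0 0.75")

```text
time_s: 6.45
eef_pos: [0.4515, -0.1879, 0.2414]
eef_rot: [0.001, 0.809, 0.588, 0.0]
wrist_force: [-0.4, 0.1, -0.7]
opening: 0.75
```

```bash
python3 - <<'E'
from bench import ctrl
from h import *
for n in ["scene","top","wrist"]:
    c=ctrl.camera(n)
    u=np.array([np.cos(YAW),np.sin(YAW)]); nn=np.array([-u[1],u[0]])
    im=c["color"].copy()
    # model of tipped plate top corners at tilt t
    for t,col in [(.62,(0,0,255)),(.45,(0,200,0))]:
        pts=[]
        for s,w in [(-45,-25),(-45,25),(75,25),(75,-25)]:
            h=9
            a=-15+s*np.cos(t)-h*np.sin(t); z=34+s*np.sin(t)+h*np.cos(t)
            pts.append(np.r_[C+u*a/1000+nn*w/1000,z/1000])
        uv=proj(c,np.array(pts))
        k=1
        if n!="wrist":
            k=5
        if t==.62:
            c0=uv.mean(0)
            if k>1:
                x0,y0=int(c0[0])-70,int(c0[1])-55
                im=cv2.resize(im[y0:y0+110,x0:x0+140],None,fx=k,fy=k,interpolation=cv2.INTER_CUBIC)
            else: x0=y0=0
        cv2.polylines(im,[np.round((uv-[x0,y0])*k).astype(int)],True,col,1)
    cv2.imwrite(f"pics/{n}3.png",im)
E
```

```text
(no output)
```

View pics/scene3.png

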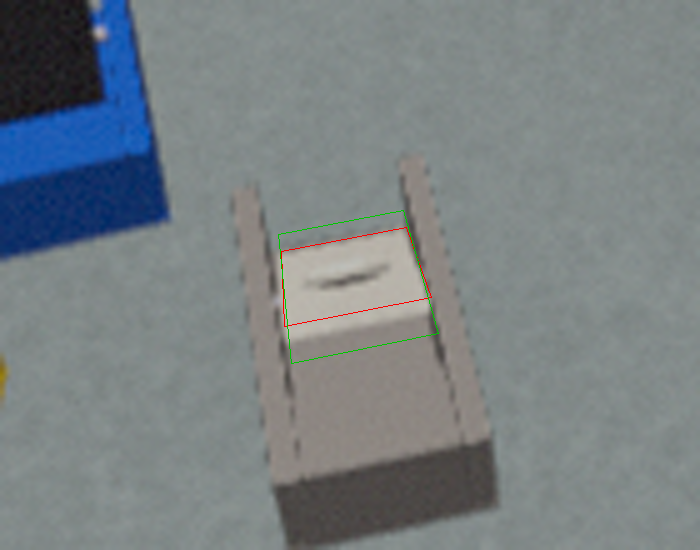

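View pics/top3.png

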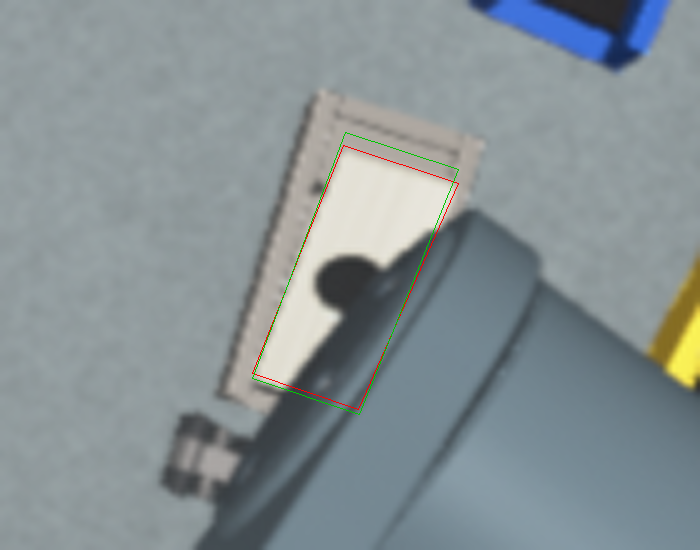

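View pics/wrist3.png

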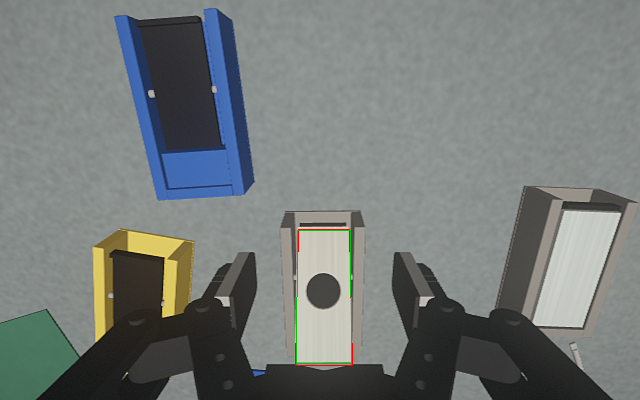

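The plate stays tipped, and its outline matches the model at about 0.6 rad in all three views. Next I'll tilt the tool square to the plate and stand off.

Request:
move_arm(rows="0 0 0 -7 0 0 0.8; 0 0 0 -7 0 0 0.8; 0 0 0 -7 0 0 0.8; 0 0 0 -7 0 0 0.8; 0 0 0 -7 0 0 0.8; 0 0 0 0 0 0 0.8; 0 0 0 0 0 0 0.8")

```text
time_s: 7.3
eef_pos: [0.4513, -0.1881, 0.2409]
eef_rot: [0.242, 0.772, 0.561, 0.176]
wrist_force: [-0.4, -1.1, -0.4]
opening: 0.803
```

```bash
cat >> h.py <<'E'
def grasp_pose(t,s,d):
    """TCP pose with the plate mid-plane point s mm from hinge, d mm ahead of the TCP"""
    u=np.r_[np.cos(YAW),np.sin(YAW)]; h=6.5+d
    a=-15+s*np.cos(t)-h*np.sin(t); z=34+s*np.sin(t)+h*np.cos(t)
    return np.r_[C+u*a/1000,z/1000],toolR(YAW,t)
E
python3 - <<'E'
from bench import ctrl
from h import *
o=ctrl.get_obs()
for d in (120,64): print(d,grasp_pose(.611,45,d)[0],delta(o,*grasp_pose(.611,45,d)))
E
```

```text
120 [ 0.50376905 -0.20482882  0.16342886] (array([-0.17, -0.  , -0.04]), array([0.03, 0.07, 9.51]), array([0.03, 0.09, 9.51]))
64 [ 0.53432313 -0.21475644  0.11756068] (array([-0.17, -0.  , -0.04]), array([ 0.03,  0.07, 15.11]), array([ 0.03,  0.11, 15.11]))
```

Already on the approach line; I'll advance 12 cm and check.

Request:
move_arm(rows="0 0.1 4 0 0 0 0.8; 0 0 4 0 0 0 0.8; 0 0 3 0 0 0 0.8; 0 0 1 0 0 0 0.8; 0 0 0 0 0 0 0.8; 0 0 0 0 0 0 0.8")

```text
time_s: 7.9
eef_pos: [0.5184, -0.2094, 0.1433]
eef_rot: [0.243, 0.771, 0.561, 0.177]
wrist_force: [0.5, -0.0, 0.8]
opening: 0.8
```

```bash
cat > v.py <<'E'
from bench import ctrl
from h import *
import sys
tag=sys.argv[1]; d=float(sys.argv[2])
o=ctrl.get_obs(); print(delta(o,*grasp_pose(.611,45,d)),o["wrist_force"],o["opening"])
c=ctrl.camera("wrist"); cv2.imwrite(f"pics/w{tag}.png",c["color"])
c=ctrl.camera("scene"); cv2.imwrite(f"pics/s{tag}.png",cv2.resize(c["color"][150:300,190:350],None,fx=4.5,fy=4,interpolation=cv2.INTER_CUBIC))
E
python3 v.py 4 64
```

```text
(array([-0.06, -0.06,  0.05]), array([-0.02, -0.1 ,  3.07]), array([-0.02, -0.09,  3.07])) [ 0.49154136 -0.02348348  0.75224194] 0.8001984430625659
```

View pics/w4.png

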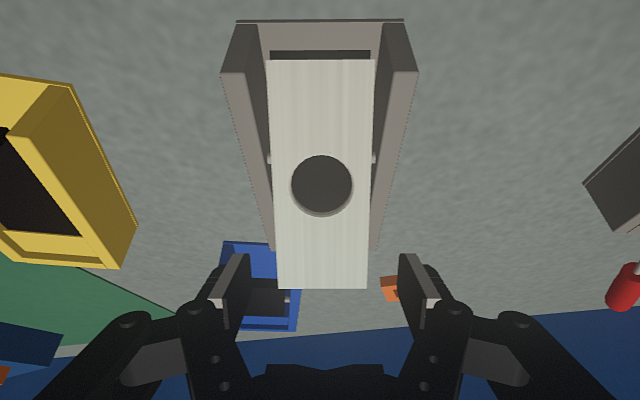

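View pics/s4.png

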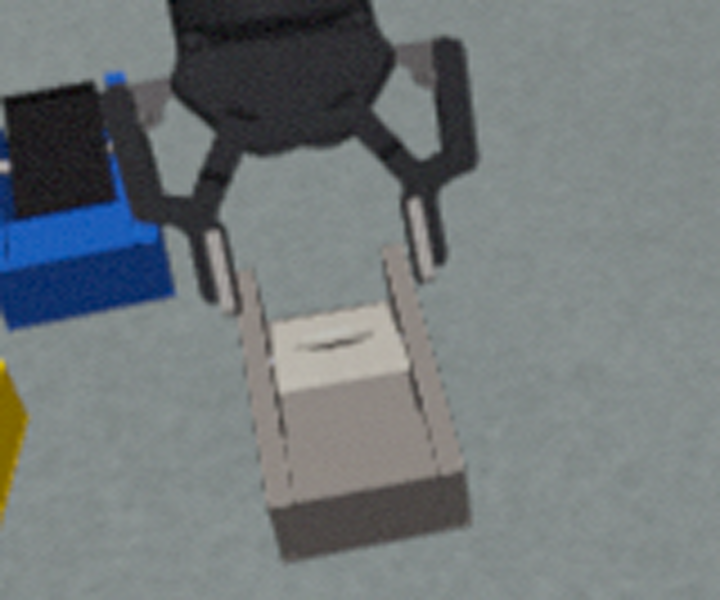

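The plate (edges at x 278–368) is centred between the fingers (250–398). I'll advance 2.5 cm more and check.

Request:
move_arm(rows="0 -0.1 1.5 0 0 0 0.8; 0 0 1 0 0 0 0.8; 0 0 0 0 0 0 0.8; 0 0 0 0 0 0 0.8")

```text
time_s: 8.4
eef_pos: [0.5304, -0.2135, 0.123]
eef_rot: [0.244, 0.771, 0.561, 0.177]
wrist_force: [-1.1, 0.3, 0.7]
opening: 0.801
```

```bash
python3 v.py 5 64
```

```text
(array([0.04, 0.  , 0.02]), array([0.  , 0.03, 0.68]), array([0.  , 0.03, 0.68])) [-1.07213253  0.2584694   0.65072173] 0.8010051057473279
```

View pics/w5.png

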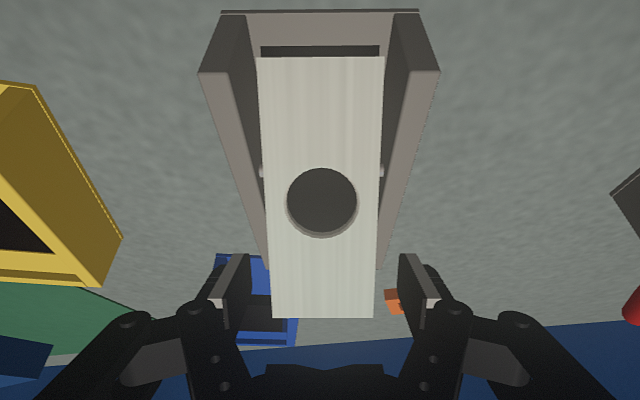

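View pics/s5.png

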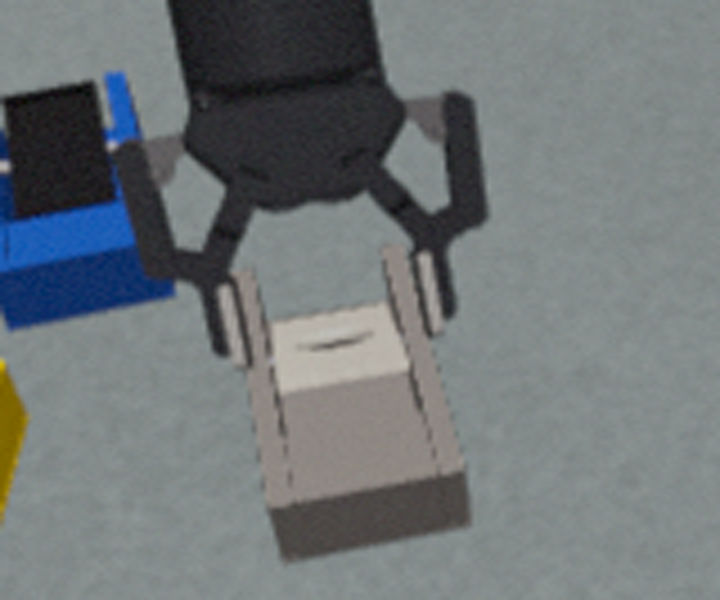

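The tips are now about level with the plate's top: the pad gap and plate width have the same scale at row ~255. I'll advance 5.5 mm and close.

Request:
move_arm(rows="0 0 0.55 0 0 0 0.8; 0 0 0 0 0 0 0.8; 0 0 0 0 0 0 0.6; 0 0 0 0 0 0 0.4; 0 0 0 0 0 0 0.2; 0 0 0 0 0 0 0.2; 0 0 0 0 0 0 0.2; 0 0 0 0 0 0 0.2")

```text
time_s: 9.3
eef_pos: [0.5333, -0.2144, 0.1177]
eef_rot: [0.243, 0.772, 0.561, 0.177]
wrist_force: [-1.4, -0.0, 2.3]
opening: 0.559
```

```bash
python3 v.py 6 65
```

```text
(array([-0.01, -0.  , -0.  ]), array([-0.  ,  0.09, -0.03]), array([-0.  ,  0.09, -0.03])) [-1.40069532 -0.03494699  2.3392979 ] 0.5592938525896276
```

View pics/w6.png

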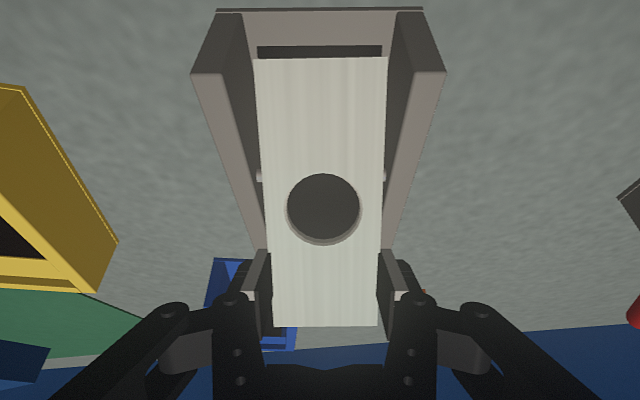

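View pics/s6.png

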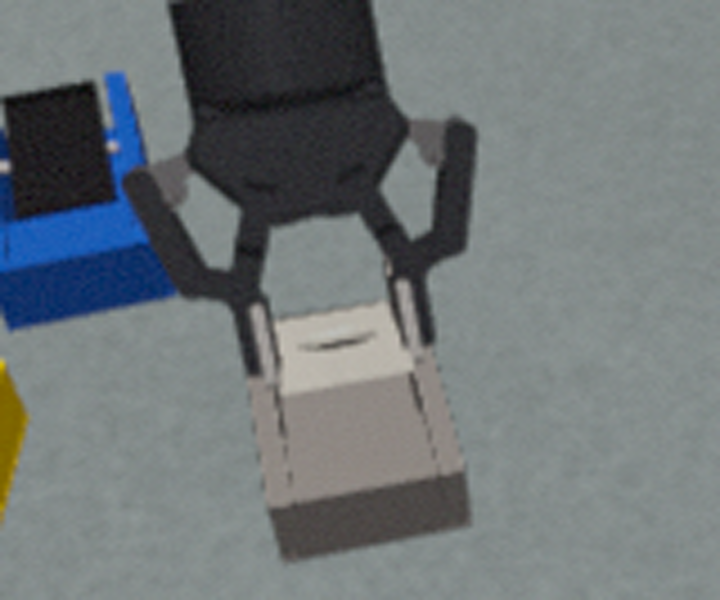

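The pads have closed on both long edges. I'll lift straight up, slowly at first.

Request:
move_arm(rows="0 0.29 -0.41 0 0 0 0.2; 0 0.57 -0.82 0 0 0 0.2; 0 0.57 -0.82 0 0 0 0.2; 0 0.86 -1.23 0 0 0 0.2; 0 1.15 -1.64 0 0 0 0.2; 0 1.15 -1.64 0 0 0 0.2; 0 1.15 -1.64 0 0 0 0.2; 0 1.15 -1.64 0 0 0 0.2; 0 0.57 -0.82 0 0 0 0.2; 0 0 0 0 0 0 0.2")

```text
time_s: 10.4
eef_pos: [0.5338, -0.2148, 0.2496]
eef_rot: [0.245, 0.771, 0.56, 0.177]
wrist_force: [0.3, -0.3, -1.6]
opening: 0.562
```

```bash
python3 v.py 7 65
```

```text
(array([0.16, 0.06, 0.05]), array([ 0.02, -7.54, 10.74]), array([ 0.04, -7.57, 10.72])) [ 0.33692508 -0.3145309  -1.62884248] 0.561790295275608
```

View pics/w7.png

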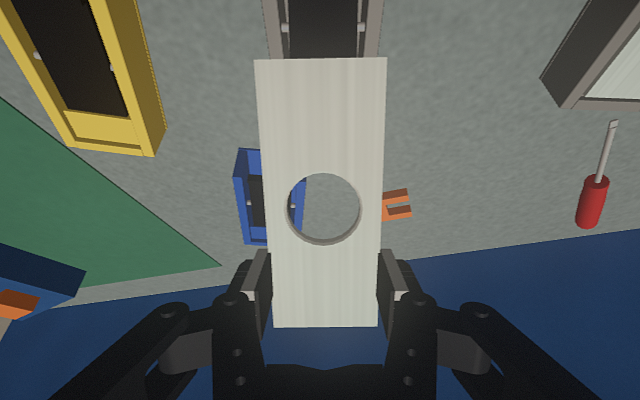

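View pics/s7.png

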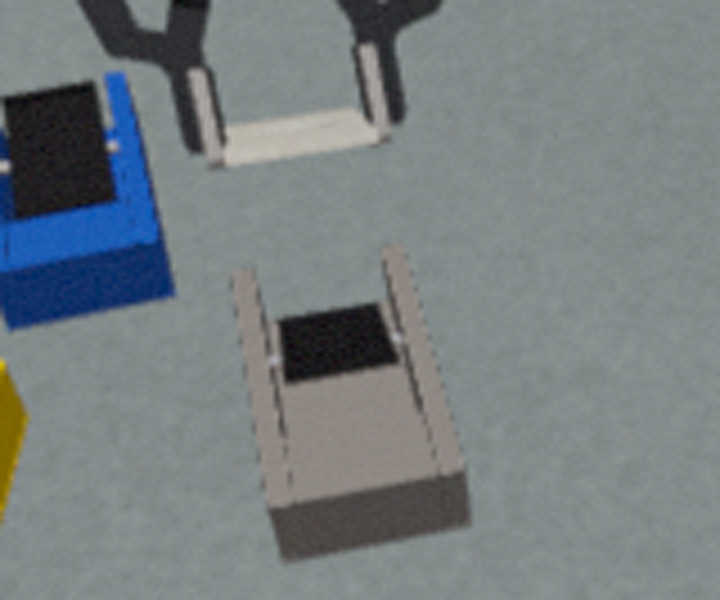

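The plate is held without slipping: its wrist-view pixels are unchanged and the empty rocker stays tipped. Now I'll level the tool, turn it 2° and plan the transfer.

Request:
move_arm(rows="0 0 0 7 0 0 0.2; 0 0 0 7 0 0 0.2; 0 0 0 7 0 0 0.2; 0 0 0 7 0 0 0.2; 0 0 0 7 0 0 0.2; 0 0 0 0 0 -2 0.2; 0 0 0 0 0 0 0.2; 0 0 0 0 0 0 0.2")

```text
time_s: 11.3
eef_pos: [0.5327, -0.2139, 0.2462]
eef_rot: [-0.001, 0.799, 0.602, -0.0]
wrist_force: [0.5, 0.1, -2.1]
opening: 0.56
```

```bash
cat >> h.py <<'E'
TR=np.array([.582,.228]); TY=np.radians(-16.)
def tray_pose(z):
    u=np.r_[np.cos(TY),np.sin(TY)]; return np.r_[TR+.029*u,z],toolR(TY)
E
python3 - <<'E'
from bench import ctrl
from h import *
o=ctrl.get_obs()
print(o["eef_pos"],delta(o,*tray_pose(.25)))
E
```

```text
[ 0.53269476 -0.21394869  0.24616815] (array([-0.12, -0.05, -0.04]), array([43.84, -4.54, -0.38]), array([43.84, -4.57, -0.33]))
```

Request:
move_arm(rows="2 -0.2 0 0 0 0 0.2; 4 -0.4 0 0 0 0 0.2; 4 -0.4 0 0 0 0 0.2; 4 -0.4 0 0 0 0 0.2; 4 -0.4 0 0 0 0 0.2; 4 -0.4 0 0 0 0 0.2; 4 -0.4 0 0 0 0 0.2; 4 -0.4 0 0 0 0 0.2; 4 -0.4 0 0 0 0 0.2; 4 -0.4 0 0 0 0 0.2; 3.5 -0.4 0 0 0 0 0.2; 1.8 -0.4 0 0 0 0 0.2; 0.5 0 0 0 0 0 0.2; 0 0 0 0 0 0 0.2; 0 0 0 0 0 0 0.2")

```text
time_s: 12.8
eef_pos: [0.6097, 0.2179, 0.2475]
eef_rot: [0.0, 0.799, 0.601, -0.0]
wrist_force: [-0.4, 0.5, -0.9]
opening: 0.56
```

```bash
cat > v2.py <<'E'
from bench import ctrl
from h import *
import sys
tag=sys.argv[1]
o=ctrl.get_obs(); print(delta(o,*tray_pose(.08)),o["wrist_force"],o["opening"])
c=ctrl.camera("wrist"); im=c["color"].copy()
u=np.r_[np.cos(TY),np.sin(TY)]; n=np.r_[-u[1],u[0]]
def box(L,W,z): return np.array([np.r_[TR+a*L*u/2+b*W*n/2,z] for a,b in [(-1,-1),(-1,1),(1,1),(1,-1)]])
for n_,cc in [("wrist",c),("scene",ctrl.camera("scene"))]:
    im=cc["color"].copy()
    cv2.polylines(im,[np.round(proj(cc,box(.2,.15,.018))).astype(int)],True,(0,0,255),1)
    cv2.polylines(im,[np.round(proj(cc,box(.12,.05,.009))).astype(int)],True,(0,200,0),1)
    if n_=="scene": im=cv2.resize(im[100:260,360:560],None,fx=4,fy=3.7)
    cv2.imwrite(f"pics/{n_[0]}{tag}.png",im)
E
python3 v2.py 8
```

```text
(array([-0.01,  0.04, -0.07]), array([ 0.21, -0.04, 16.75]), array([ 0.22, -0.03, 16.75])) [-0.37511451  0.5283479  -0.88878072] 0.559810958608112
```

View pics/w8.png

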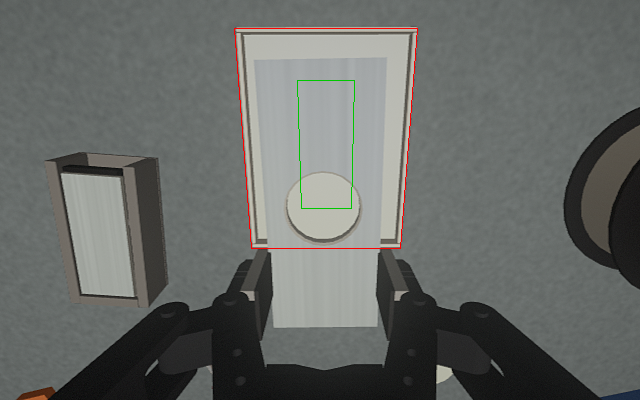

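View pics/s8.png

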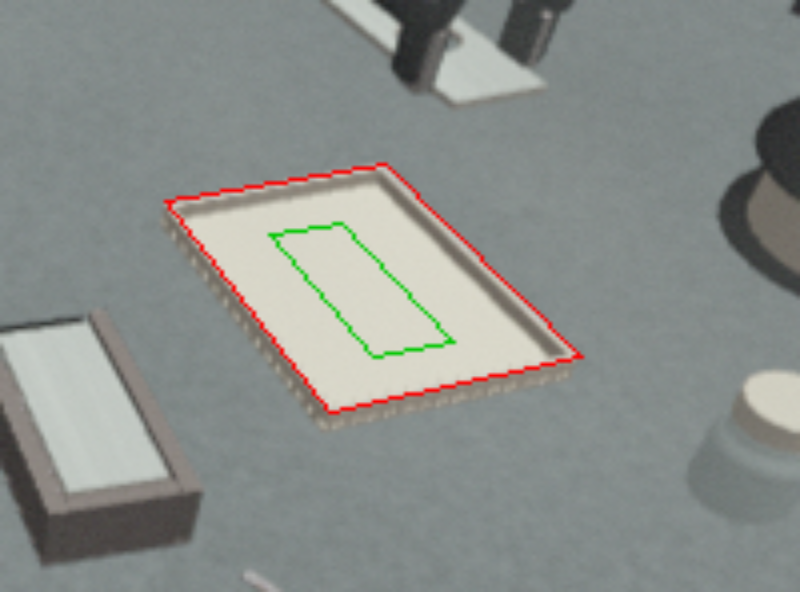

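The tray outline (red) fits in both views. The plate is held square and will land at the green outline. Lowering.

Request:
move_arm(rows="0.2 0 3 0 0 0 0.2; 0 0 4 0 0 0 0.2; 0 0 4 0 0 0 0.2; 0 0 3 0 0 0 0.2; 0 0 1.5 0 0 0 0.2; 0 0 0.3 0 0 0 0.2; 0 0 0 0 0 0 0.2; 0 0 0 0 0 0 0.2")

```text
time_s: 13.7
eef_pos: [0.6118, 0.2214, 0.0919]
eef_rot: [0.001, 0.799, 0.602, 0.002]
wrist_force: [0.6, 0.1, 0.3]
opening: 0.559
```

Request:
move_arm(rows="0 0 0.3 0 0 0 0.2; 0 0 0.2 0 0 0 0.2; 0 0 0 0 0 0 0.2")

```text
time_s: 14.0
eef_pos: [0.6103, 0.2214, 0.085]
eef_rot: [0.0, 0.799, 0.602, 0.0]
wrist_force: [0.2, 0.4, -0.6]
opening: 0.559
```

```bash
python3 v2.py 9
```

```text
(array([ 0.02, -0.01,  0.01]), array([-0.14, -0.  ,  0.5 ]), array([-0.14, -0.  ,  0.5 ])) [ 0.18696235  0.40402767 -0.60331255] 0.5593014381259667
```

View pics/s9.png

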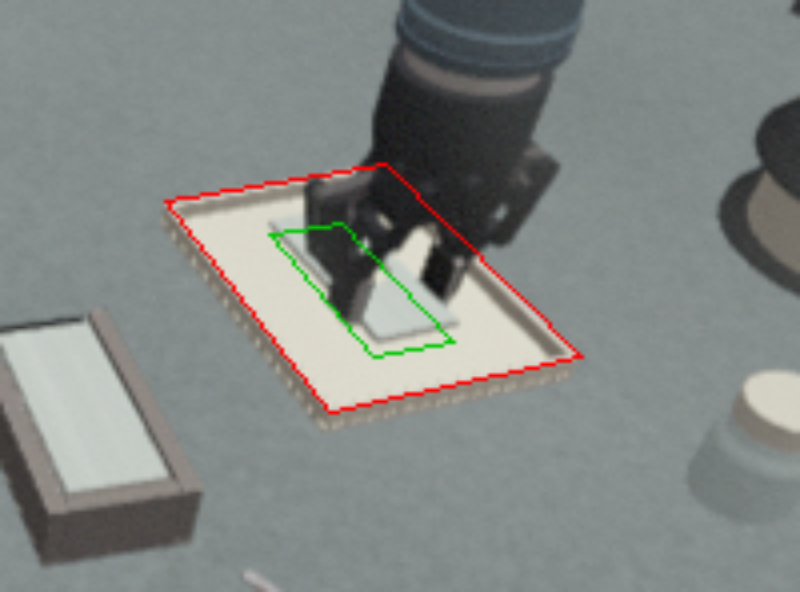

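The plate is still about 1 cm above the floor. I'll creep down until contact.

Request:
move_arm(rows="0 0 0.3 0 0 0 0.2; 0 0 0.3 0 0 0 0.2; 0 0 0.1 0 0 0 0.2; 0 0 0 0 0 0 0.2")

```text
time_s: 14.5
eef_pos: [0.61, 0.2212, 0.0772]
eef_rot: [-0.0, 0.799, 0.602, -0.0]
wrist_force: [-0.1, 0.1, -0.7]
opening: 0.558
```

Request:
move_arm(rows="0 0 0.1 0 0 0 0.2; 0 0 0.1 0 0 0 0.2; 0 0 0 0 0 0 0.2")

```text
time_s: 14.8
eef_pos: [0.6102, 0.2213, 0.0756]
eef_rot: [-0.0, 0.799, 0.602, -0.0]
wrist_force: [0.5, 0.7, -1.5]
opening: 0.559
```

Request:
move_arm(rows="0 0 0.1 0 0 0 0.2; 0 0 0 0 0 0 0.2; 0 0 0 0 0 0 0.2")

```text
time_s: 15.1
eef_pos: [0.6103, 0.2213, 0.0747]
eef_rot: [0.0, 0.799, 0.602, 0.0]
wrist_force: [0.3, -0.2, -1.0]
opening: 0.562
```

Request:
move_arm(rows="0 0 0.1 0 0 0 0.2; 0 0 0 0 0 0 0.2; 0 0 0 0 0 0 0.2")

```text
time_s: 15.4
eef_pos: [0.6104, 0.2213, 0.0742]
eef_rot: [0.0, 0.799, 0.602, 0.0]
wrist_force: [-1.8, 0.1, 3.5]
opening: 0.559
```

Request:
move_arm(rows="0 0 0.1 0 0 0 0.2; 0 0 0 0 0 0 0.2; 0 0 0 0 0 0 0.2")

```text
time_s: 15.7
eef_pos: [0.6105, 0.2213, 0.0742]
eef_rot: [0.0, 0.799, 0.602, 0.0]
wrist_force: [-4.4, -1.3, 11.4]
opening: 0.56
```

```bash
python3 v2.py 10
```

```text
(array([0.02, 0.  , 0.02]), array([-0.15, -0.02, -0.58]), array([-0.15, -0.02, -0.58])) [-4.40067494 -1.29415593 11.3669489 ] 0.5602880261976529
```

View pics/s10.png

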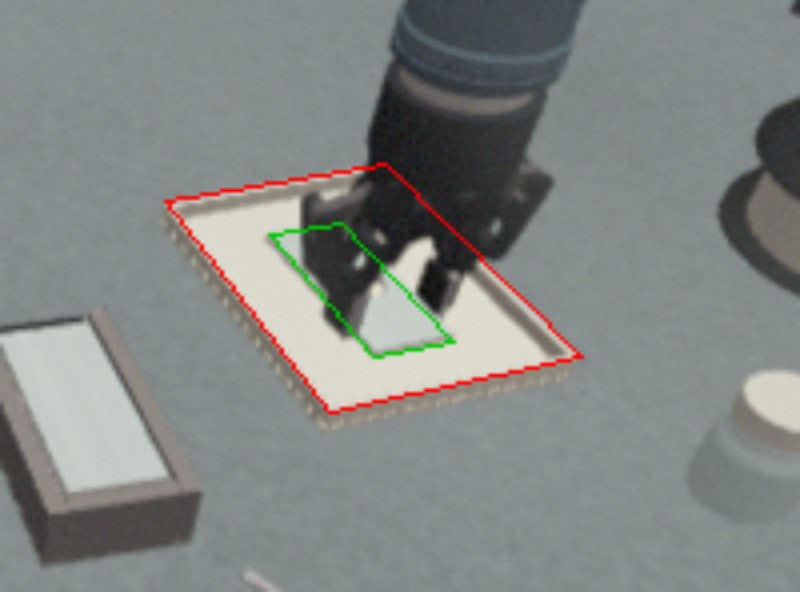

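View pics/w10.png

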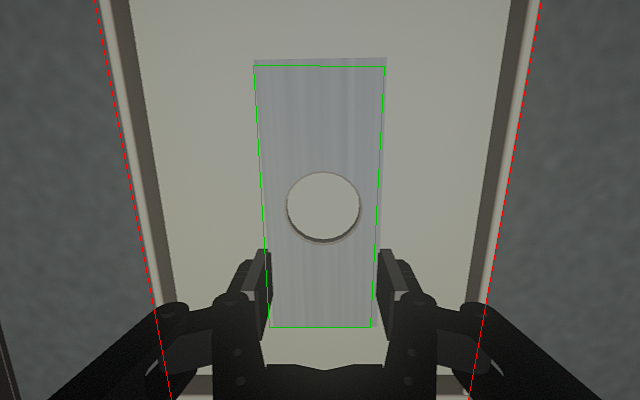

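Contact with the tray floor: the force rises, and the plate matches its predicted resting outline in both views. I'll ease the load, open gently and rise.

Request:
move_arm(rows="0 0 -0.1 0 0 0 0.2; 0 0 0 0 0 0 0.57; 0 0 0 0 0 0 0.6; 0 0 0 0 0 0 0.65; 0 0 0 0 0 0 0.7; 0 0 0 0 0 0 0.75; 0 0 0 0 0 0 0.75; 0 0 -0.5 0 0 0 0.75; 0 0 -1 0 0 0 0.75; 0 0 -3 0 0 0 0.75; 0 0 -4 0 0 0 0.75; 0 0 -4 0 0 0 0.75; 0 -4 -2 0 0 0 0.75; 0 -4 0 0 0 0 0.75; 0 -4 0 0 0 0 0.75; 0 -4 0 0 0 0 0.75; 0 0 0 0 0 0 0.75; 0 0 0 0 0 0 0.75")

```text
time_s: 17.6
eef_pos: [0.4563, 0.2658, 0.22]
eef_rot: [0.0, 0.798, 0.602, 0.001]
wrist_force: [0.9, 1.6, 0.7]
opening: 0.751
```

```bash
python3 v2.py 11; python3 - <<'E'
from bench import ctrl
from h import *
c=ctrl.camera("top"); cv2.imwrite("pics/t11.png",c["color"])
for q in ["window_plate_center","blank_plate_center"]:
    for d in ctrl.trace("top",q):
        ys,xs=np.where(d["region"])
        print(q,round(d["confidence"],2),[rect(unproj(c,np.c_[xs,ys],z)) for z in (.009,.043)])
E
```

```text
(array([ 0.11, -0.06,  0.09]), array([-0.17, 16.02, 14.  ]), array([-0.21, 16.  , 14.03])) [0.87625436 1.59491416 0.73562593] 0.7512295407602856
window_plate_center 0.96 [(array([579.72131348, 228.39318848]), np.float32(120.163956), np.float32(54.36744), np.float32(-14.39882)), (array([575.65820312, 216.65170288]), np.float32(115.504906), np.float32(52.25948), np.float32(-14.398803))]
blank_plate_center 0.58 [(array([605.58111572,  10.1664505 ]), np.float32(124.96062), np.float32(52.24452), np.float32(-20.226418)), (array([600.51531982,   6.88616562]), np.float32(120.11556), np.float32(50.218884), np.float32(-20.226398))]
```

View pics/s11.png

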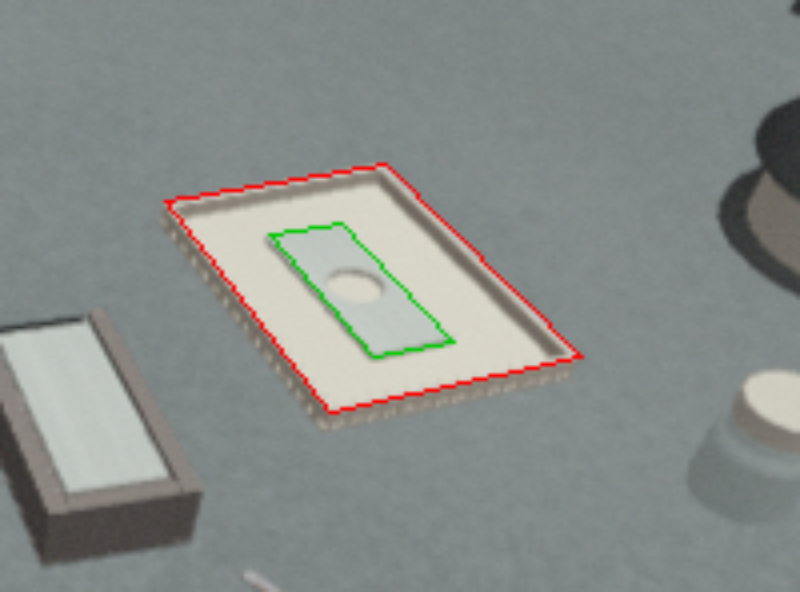

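View pics/w11.png

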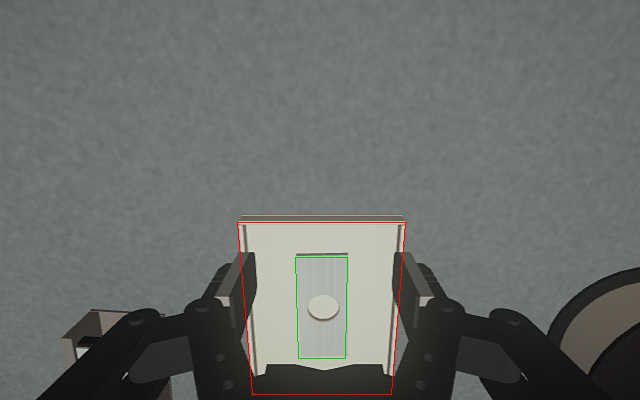

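View pics/t11.png

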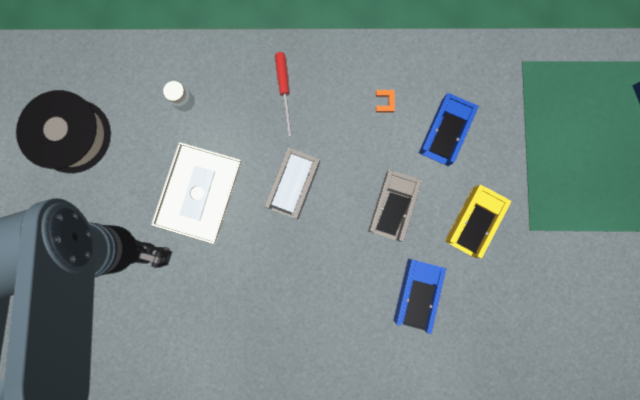

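The plate lies flat on the tray floor, the blank plate is where it was, and the robot touches nothing.

```bash
python3 -c "
from bench import ctrl
print(ctrl.hand_in())"
```

```text
the job is handed in; nothing more can be done
None
```

The window plate is now lying flat on the white tray's floor, and the job was handed in at about 17.7 s of the 51 s allowed.

- **Tipping:** I pressed the robot-side end down with closed fingers until the rocker reached its stop. The last pressing steps read about 42 N upward (46 N total) at the wrist. That was the fingertips pressing, not the arm or gripper body, and it is well under the 120 N wrist limit. The plate stayed tipped at about 0.6 rad.
- **Grasp and placing:** I took the plate by its long edges on the raised part, about 29 mm beyond its centre. I lifted it straight up and levelled it, with no slip visible in the wrist camera. I then lowered it until it met the tray floor (about 11 N) and only then opened the gripper.

**Last checks:**
- In the scene view the plate fits the outline expected of a plate flat on the floor at the tray's centre. The top camera's fit puts it within about 3 mm of that centre.
- The blank plate measures within 1 mm of its starting position.
- The gripper is clear of everything.
- One small disagreement: the top camera's fit put the plate at about -14° yaw and 54 mm wide. I aimed for -16° and the plate is 50 mm wide. I took this as noise in the outline, since the other two views agree with the aim.

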